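# Open the strip gauge to its widest setting

## Robot

A 6-joint arm with a two-finger parallel gripper is mounted at the origin on the work surface. World frame = base frame: x ahead of the robot, y to its left, z up, the work surface at z = 0. Lengths are in m, angles in degrees, forces in N, time in s.
With the tool pointing down it reaches from about 0.325 to 0.775 m from the base axis. Payload 5.5 kg.
Tool frame: the origin (TCP) lies between the finger pads; the fingertips stand 11 mm ahead of it and the grasp point (between the pads) lies 8 mm behind it; z points along the fingers, y is the line along which they close (so a half turn about z gives the same grasp; the last joint's range is limited). The gripper opens to 85 mm and grips with 20 to 120 N. Pads are 22 mm wide; open, the fingers measure 114 mm over their backs; the gripper's body (76 mm by 85 mm) begins 54 mm behind the grasp point. The pads swing forward as they close: fully open they stand 13 mm farther back than shut.
Start: joints at [-3.249, 5.22, 70.514, -0, 104.267, -3.249], TCP at [0.6, -0, 0.242] pointing down, gripper open.
Joint ranges: [-164.24, 164.24], [-49.07, 125.15], [9.68, 141.18], [-86.29, 266.29], [3.28, 154.24], [-151.56, 151.56]. Speed limits (degrees/s): [147.25, 147.25, 172.46, 180, 180, 180].

## Interface

Orientations are given as [roll, pitch, yaw] about the fixed x, y, z axes, in that order (R = Rz(yaw) Ry(pitch) Rx(roll)).
In Python, from workcell import env gives the robot as it stands.
- The arm moves only by the shell command python3 -m handwheel 'ROWS' [FORCE]. ROWS is JSON, a list that holds one entry, the list of rows, each a list of 5 numbers: the opening, from -1 (shut) to 1 (fully open), then the shift along the tool's x, y, z in cm, then the turn about the tool's z in units of 6 degrees (1.0 is 6 degrees). In form: [[[gripper, dx, dy, dz, yaw], ...]]. A call has 1 to 5 rows; each row shifts and turns the commanded pose from where the row before left it, along the tool's axes as they then stand; what a row does not reach is not made up. A row lasts 1/12 s, in which the tool goes at most 41.7 mm and 7.16 degrees, less where a joint would pass 70% of its speed; a pose out of reach is approached as far as the arm can. A call is refused whole if a number of a shift passes 4.17 or a number of a turn 1, either way. A call with a gripper value outside its range is refused whole. The fingers move at their own pace and stop on an object; FORCE is the grip in N (left out, the last holds). Time passes only in rows, so rows that do not move let the fingers close. It gives the time, the measured TCP pose, the force, the opening and the grip force at its end, in the units of the state.
- env.sense(): the state, without advancing time (a new reading comes with each control period).
- env.snapshot(name): name is "scene" or "side" or "wrist"; returns a dict with "img" (400x640x3 uint8, blue, green, red), "vfov" (degrees; the focal length in pixels is half the picture's height over the tangent of half this angle, whatever the lens; pixels are square), "cx", "cy" (the principal point, pixels), "rvec" (rotation vector, rad) and "tvec" (3), from world to camera coordinates, as OpenCV has them. Camera axes: x right, y down, z forward; pixel columns grow to the right and rows downward; lengths in m; the calibration is good to about 2 mm. A picture is of the moment at which its call begins. There is no depth.
- env.sign_off(): hands the job in; it is judged then, once.
Trained networks look in the newest picture that a camera, given by its name, has taken for a name from the list of things; names that differ only in an ending like _2 or _b are one class to them, and where a whole thing is asked for, a point or a joint stands for the part that bears it (a point fixed in the world has none). Each returns a list of dicts, best first, with "score" (0 to 1); they miss things now and then, are a little off and sometimes report something else, mostly with a low value. They report only what shows in the picture. A call takes as long as a camera call. They do not tell look-alikes from the thing itself.
- env.spot_in(label, camera): "pixel" ([column, row] in pixels, amid what is visible of it).
- env.place_of(label, camera): "pixel" ([column, row] in pixels: a listed point, or the origin of a listed thing).
The state is a dict: "clock": time; "q": joint angles; "joint_velocities": joint speeds; "effort": joint torques, N m; "tcp_pos": TCP position; "tool_rot": TCP orientation; "ft_force": force on the tool from outside, world axes, zero at the start; "wrist_torque": the same for the moment, N m; "gripper_width": opening from 0.0 (shut) to 1.0 (fully open); "grip_force": force on a finger pad.
Only numpy, scipy, OpenCV 4.12 (cv2) and the standard library are available. Lean on these libraries where they do the work, as an engineer would, in place of code of your own. Each camera call takes 0.05 s, during which the arm holds its last target. There are 200 camera calls.

## Task

Two strip-width gauges are screwed to the glass-cutting bench. Set the one with the blue grip to its widest: slide the blue grip along its track all the way to the red end stop, then let go. Leave the gauge with the yellow grip set as it is.

Things in the scene. Friction and masses are not known exactly. Their poses are not given: they have to be found in the camera images.
- blue_gauge: Fixed gauge with blue grip: plywood board 100 x 230 x 12 mm (x, y, z), an aluminium track 30 mm wide along y, top 24 mm above the bench. Origin: centre of the board's underside, on the bench; z up. +y points along the track to the red end stop (60 mm wide, face at y = +86 mm, top 34 mm above the bench); black fence at the -y end (96 mm wide, face at y = -86 mm, top 28 mm). Place and yaw vary.
- blue_slide (a joint): Travel of the blue grip along the gauge's +y, in m: 0 is at the black fence (narrowest), 0.120 at the red end stop (widest). It starts between 0 and 0.055, slides stiffly (about 2.5 N) and stays where it is left.
- blue_grip (a point): Centre of the top of the blue grip: an upright block 26 mm along the gauge's x, 24 mm along its y, 38 mm high, in the middle of a flat aluminium shoe (60 x 46 x 10 mm) that rides on the track. Block top 72 mm, shoe top 34 mm above the bench. Axes as the gauge's. The space beside the block, above the shoe, fence and end stop, is free.
- yellow_grip (a point): Centre of the top of the yellow grip on the second gauge, of the same make and size, to the left or right of the first at any yaw; it slides as easily and must stay as set. Also near by, loose and not needed: a roll of tan tape, an amber jar and a strip of green glass.
Mind the look-alikes: they are no part of the job. Leave any purple or turquoise look-alike of the blue_gauge alone.

How it is judged (in metres and radians):
At the end, for the whole second after the job is handed in: The blue grip stands at the red end stop (within 10 mm of its full 120 mm travel), at rest and let go, and the yellow grip is within 10 mm of where it started (value of joint blue_slide above 0.11 m and velocity of joint blue_slide between -0.01 and 0.01 m/s and distance of yellow_grip from where it was at the start of the episode below 0.01 m); the robot touches nothing.
It fails at once if the yellow grip was shifted by more than 10 mm (distance of yellow_grip from where it was at the start of the episode above 0.01 m).
It also fails if it takes over 29 s, if anything falls off the work surface, if the arm or the gripper's body presses on something with over 40 N, if the wrist force passes 120 N, or if a joint passes its speed limit or range.

## Working session

There is one attempt and no reset: what is moved stays moved. The work goes in short steps, Python scripts to look and compute and a shell command to move; the robot and the scene stay as the last step left them, time stands still between calls to the robot, and variables do not carry over. Pictures are saved under pics/ and viewed, at most 10 in all, crops included, and the job is handed in when it is done.

```bash
mkdir -p pics; cat > h.py <<'E'
import numpy as np,cv2
from workcell import env
def snap(n,f=None):
    s=env.snapshot(n)
    if f: cv2.imwrite('pics/'+f,s['img'])
    return s
def ray(s,px):
    f=s['img'].shape[0]/2/np.tan(np.radians(s['vfov'])/2)
    R=cv2.Rodrigues(np.array(s['rvec'],float))[0];c=-R.T@np.array(s['tvec']).ravel()
    d=R.T@np.array([(px[0]-s['cx'])/f,(px[1]-s['cy'])/f,1]);return c,d
def at(s,px,z):
    c,d=ray(s,px);return c+d*(z-c[2])/d[2]
E
python3 - <<'E'
from h import *
print(env.sense())
for n in ['scene','side']:
    s=snap(n,n+'1.png')
    print(n,s['vfov'],s['cx'],s['cy'],ray(s,(320,200)))
    for l,z in [('blue_gauge',0),('blue_grip',.072),('yellow_grip',.072)]:
        for r in env.place_of(l,n)[:4]: print(l,np.round(r['pixel']),round(r['score'],2),at(s,r['pixel'],z).round(3))
E
```

```text
{'clock': 0.0, 'q': array([-3.24825832e+00,  5.26216607e+00,  7.05834286e+01,  5.12126170e-04,
        1.04266345e+02, -3.24780192e+00]), 'joint_velocities': array([-0.01866957,  0.0092674 , -0.03469289,  0.01709231, -0.00058418,
       -0.00103884]), 'effort': array([ 1.92109423e-03, -4.58737707e+01, -4.18019521e+01,  2.08830479e-04,
        1.19483890e-02, -1.60596358e-05]), 'tcp_pos': array([5.99732451e-01, 2.05860848e-05, 2.41145427e-01]), 'tool_rot': array([-1.79888268e+02, -6.83768190e-03,  8.99996626e+01]), 'ft_force': array([ 0.40366828,  0.34544622, -0.4138355 ]), 'wrist_torque': array([-0.09627508, -0.01899187, -0.04633874]), 'grip_force': 0.0, 'gripper_width': 1.0007083169320905}
scene 48.13729581906291 315.4253579032264 193.89835064947562 (array([ 0.72191566, -0.66454146,  1.13024313]), array([-0.24639081,  0.44423714, -0.86153062]))
blue_gauge [266. 216.] 0.9 [ 0.289 -0.205  0.   ]
blue_gauge [321.  97.] 0.87 [0.205 0.274 0.   ]
blue_gauge [196. 300.] 0.67 [ 0.264 -0.501  0.   ]
blue_gauge [344. 242.] 0.66 [ 0.523 -0.166  0.   ]
blue_grip [341. 233.] 0.92 [ 0.515 -0.18   0.072]
blue_grip [250. 218.] 0.77 [ 0.282 -0.26   0.072]
blue_grip [169. 314.] 0.69 [ 0.257 -0.569  0.072]
blue_grip [311.  92.] 0.51 [0.2   0.219 0.072]
yellow_grip [387. 146.] 0.78 [0.502 0.139 0.072]
side 44.20419939084621 324.13354444821476 193.27970173965127 (array([-0.21713689,  0.85048462,  0.75103233]), array([ 0.46477682, -0.72640971, -0.5065255 ]))
blue_gauge [300. 346.] 0.94 [0.193 0.277 0.   ]
blue_gauge [292. 204.] 0.82 [ 0.53  -0.163  0.   ]
blue_gauge [372. 219.] 0.74 [ 0.29  -0.219  0.   ]
blue_grip [383. 195.] 0.89 [ 0.277 -0.245  0.072]
blue_grip [297. 182.] 0.78 [ 0.518 -0.173  0.072]
blue_grip [312. 301.] 0.62 [0.201 0.223 0.072]
yellow_grip [228. 234.] 0.8 [0.502 0.136 0.072]
yellow_grip [293. 204.] 0.39 [ 0.453 -0.065  0.072]
yellow_grip [296. 184.] 0.22 [ 0.513 -0.159  0.072]
```

View pics/scene1.png

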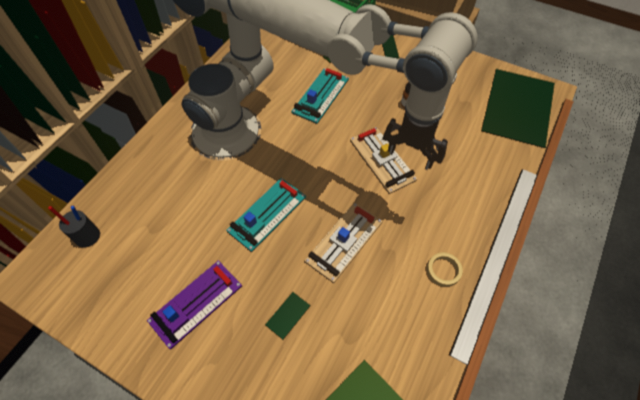

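View pics/side1.png

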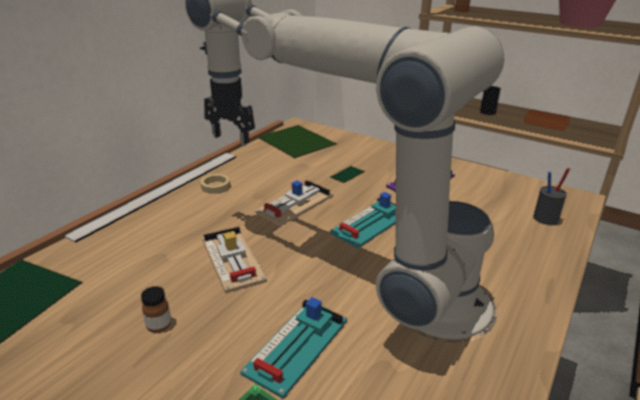

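The scene image has four blue-gripped gauges: plywood at (344,242), turquoise at (266,216), turquoise at (321,97) and purple at (196,300). The yellow-gripped plywood gauge is at (385,155). I choose the plywood gauge with the blue grip at (341,233). Next I check that choice in a close crop and measure its axis from the red and black ends.

```bash
python3 - <<'E'
from h import *
s=snap('scene');im=s['img']
cv2.imwrite('pics/crop.png',cv2.resize(im[190:300,280:420],None,fx=5,fy=5,interpolation=cv2.INTER_CUBIC))
for n,box in [('scene',(195,290,295,400)),('side',(170,225,255,335))]:
    s=snap(n) ;r0,r1,c0,c1=box
    h=cv2.cvtColor(s['img'],cv2.COLOR_BGR2HSV)[r0:r1,c0:c1]
    H,S,V=[h[...,i].astype(int) for i in range(3)]
    for nm,m,z in [('red',((H<8)|(H>172))&(S>130),.03),('blue',(H>105)&(H<130)&(S>130)&(V>60),.055),('black',(V<45),.025)]:
        k,l,st,ce=cv2.connectedComponentsWithStats(m.astype(np.uint8))
        for i in sorted(range(1,k),key=lambda i:-st[i,4])[:2]:
            p=ce[i]+[c0,r0];print(n,nm,st[i,4],p.round(1),at(s,p,z).round(4))
E
```

```text
scene red 116 [363.9 213.9] [ 0.5367 -0.0773  0.03  ]
scene red 1 [295. 195.] [ 0.3363 -0.1174  0.03  ]
scene blue 71 [343.6 232.9] [ 0.5187 -0.1687  0.055 ]
scene black 87 [322.3 262.7] [ 0.5042 -0.2601  0.025 ]
side red 87 [273.1 209.6] [ 0.5242 -0.0662  0.03  ]
side blue 89 [296.6 187.3] [ 0.5178 -0.1707  0.055 ]
side black 35 [323.5 190. ] [ 0.4727 -0.2464  0.025 ]
side black 18 [308.7 183.2] [ 0.5336 -0.2571  0.025 ]
```

View pics/crop.png

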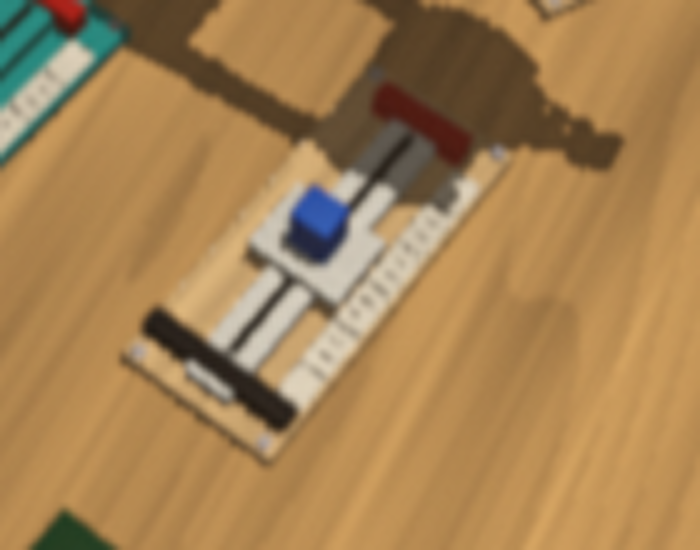

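The crop shows bare plywood with white scales, a blue grip at (343,233), a red stop at the upper right (364,214) and a black fence at the lower left (322,262). That is the right gauge. I move above it for a wrist view.

```bash
python3 -m handwheel '[[[1,-3.4,-1.6,0,0],[1,-3.4,-1.6,0,0],[1,-3.4,-1.6,0,0],[1,-3.4,-1.6,0,0],[1,-3.2,-1.6,0,0]]]' 40
python3 -m handwheel '[[[1,0,0,0,0.8],[1,0,0,0,0.7],[1,0,0,0,0]]]'
python3 - <<'E'
from h import *
s=snap('wrist','w1.png');print(env.sense()['tcp_pos'],env.sense()['tool_rot'])
for l,z in [('blue_gauge',0),('blue_grip',.072)]:
    for r in env.place_of(l,'wrist')[:2]: print(l,np.round(r['pixel']),round(r['score'],2),at(s,r['pixel'],z).round(4))
h=cv2.cvtColor(s['img'],cv2.COLOR_BGR2HSV);H,S,V=[h[...,i].astype(int) for i in range(3)]
for nm,m,z in [('red',((H<8)|(H>172))&(S>130),.034),('bluetop',(H>105)&(H<130)&(S>130)&(V>60),.072)]:
    k,l,st,ce=cv2.connectedComponentsWithStats(m.astype(np.uint8))
    i=1+np.argmax(st[1:,4]);b=cv2.boxPoints(cv2.minAreaRect(np.argwhere(l==i)[:,::-1].astype(np.float32)))
    print(nm,st[i],ce[i].round(1),at(s,ce[i],z).round(4));[print('  ',p.round(),at(s,p,z).round(4)) for p in b]
E
```

```text
clock: 0.97
tcp_pos: [0.519, -0.1694, 0.2424]
tool_rot: [180.0, 0.0, 90.0]
ft_force: [0.3, 0.3, 1.0]
gripper_width: 0.999
grip_force: 0.0
clock: 1.22
tcp_pos: [0.5196, -0.1688, 0.2425]
tool_rot: [180.0, -0.0, 80.8]
ft_force: [0.9, 0.3, -0.5]
gripper_width: 0.998
grip_force: 0.0
[ 0.51985784 -0.16833099  0.24242433] [ 1.79985846e+02 -6.58953182e-04  8.10362072e+01]
blue_gauge [308. 159.] 0.89 [ 0.5173 -0.1664  0.    ]
blue_gauge [106. 212.] 0.6 [ 0.2826 -0.1892  0.    ]
blue_grip [306. 181.] 0.87 [ 0.5149 -0.1695  0.072 ]
blue_grip [ 77. 301.] 0.87 [ 0.2707 -0.2549  0.072 ]
red [  44  127   74   19 1123] [ 80.5 136.2] [ 0.3084 -0.1022  0.034 ]
   [ 44. 144.] [ 0.271  -0.1032  0.034 ]
   [ 44. 126.] [ 0.2779 -0.088   0.034 ]
   [117. 128.] [ 0.3455 -0.1008  0.034 ]
   [117. 145.] [ 0.3397 -0.1162  0.034 ]
bluetop [ 66 271  43  37 850] [ 84.1 290.6] [ 0.2816 -0.2451  0.072 ]
   [ 61. 302.] [ 0.254  -0.2544  0.072 ]
   [ 78. 259.] [ 0.2885 -0.2112  0.072 ]
   [108. 271.] [ 0.3125 -0.2281  0.072 ]
   [ 91. 314.] [ 0.2786 -0.2727  0.072 ]
```

View pics/w1.png

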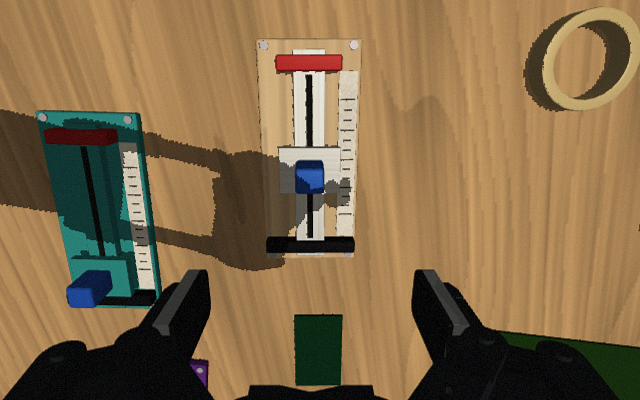

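The wrist view shows the plywood gauge upright in the picture, with the red bar from (276,62) to (342,62), the black fence from (268,244) to (354,244) and the blue block at (310,177). Its axis is nearly aligned with the tool.

```bash
python3 - <<'E'
from h import *
s=snap('wrist')
print('cam',ray(s,(320,200)))
for nm,p,z in [('TLscrew',(264,45),.012),('TRscrew',(354,44.5),.012),('redL',(276,56),.034),('redR',(342,56),.034),('blkL',(268,239),.028),('blkR',(354,239),.028),('blk tl',(297,161),.072),('blk tr',(323,161),.072),('redmid',(309,55.5),.034),('blackmid',(311,238),.028)]: print(nm,at(s,p,z).round(4))
m=s['img'][155:200,290:330];h=cv2.cvtColor(m,cv2.COLOR_BGR2HSV)
M=(h[...,0]>105)&(h[...,0]<130)&(h[...,1]>130)
for r in range(0,45,3):
    c=np.where(M[r])[0]
    if len(c): print(155+r,290+c.min(),290+c.max(),m[r,c,0].mean().round())
E
```

```text
cam (array([ 0.53283568, -0.08464868,  0.37379533]), array([-0.0235714 , -0.32416308, -0.94607393]))
TLscrew [ 0.4943 -0.0488  0.012 ]
TRscrew [ 0.5776 -0.0613  0.012 ]
redL [ 0.5054 -0.0614  0.034 ]
redR [ 0.5633 -0.0704  0.034 ]
blkL [ 0.463  -0.2382  0.028 ]
blkR [ 0.5537 -0.2523  0.028 ]
blk tl [ 0.5108 -0.1497  0.072 ]
blk tr [ 0.5331 -0.1532  0.072 ]
redmid [ 0.5344 -0.0655  0.034 ]
blackmid [ 0.5085 -0.2441  0.028 ]
164 296 322 61.0
167 296 322 62.0
170 295 322 117.0
173 295 323 164.0
176 295 323 161.0
179 295 323 134.0
182 295 323 117.0
185 295 323 106.0
188 295 323 67.0
191 295 322 64.0
194 297 320 63.0
```

```bash
python3 -m handwheel '[[[1,-0.25,-0.25,3.5,0],[1,0,0,3.5,0],[1,0,0,3.5,0],[1,0,0,3.5,0],[1,0,0,2.5,0]]]'
python3 -m handwheel '[[[1,0,0,1.2,0],[1,0,0,0.8,0],[1,0,0,0,0]]]'
python3 - <<'E'
from h import *
s=snap('wrist','w2.png')
E
```

```text
clock: 1.83
tcp_pos: [0.516, -0.169, 0.0736]
tool_rot: [-179.8, -0.0, 81.1]
ft_force: [-0.2, -0.7, -0.3]
gripper_width: 0.999
grip_force: 0.0
clock: 2.08
tcp_pos: [0.5168, -0.1696, 0.0562]
tool_rot: [-179.9, -0.0, 81.1]
ft_force: [0.3, -0.1, 0.4]
gripper_width: 0.995
grip_force: 0.0
```

View pics/w2.png

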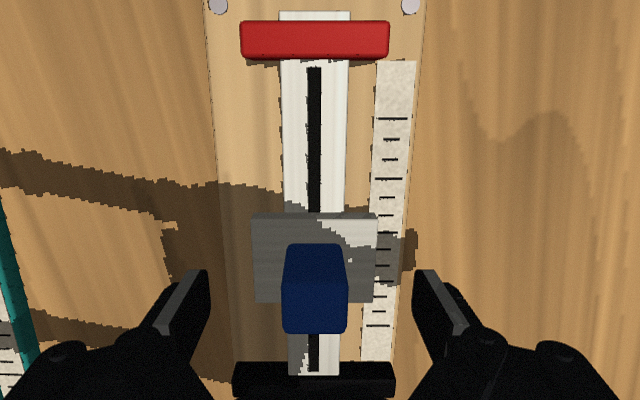

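The block, from (282,245) to (348,333), sits centred between the fingers and clear of them, so I close the gripper.

```bash
python3 -m handwheel '[[[-1,0,0,0,0],[-1,0,0,0,0],[-1,0,0,0,0],[-1,0,0,0,0],[-1,0,0,0,0]]]' 40
python3 -m handwheel '[[[-1,0,0,0,0],[-1,0,0,0,0],[-1,0,0,0,0],[-1,0,0,0,0]]]'
```

```text
clock: 2.55
tcp_pos: [0.5178, -0.1703, 0.0581]
tool_rot: [179.9, 0.0, 81.0]
ft_force: [17.5, -2.6, 11.2]
gripper_width: 0.3
grip_force: 16.0
clock: 2.88
tcp_pos: [0.518, -0.1703, 0.0583]
tool_rot: [179.9, 0.0, 81.0]
ft_force: [4.5, -0.0, 5.8]
gripper_width: 0.294
grip_force: 43.1
```

Gripped. Now I slide it along tool x, slowly towards the end.

```bash
python3 -m handwheel '[[[-1,1.2,0,0,0],[-1,1.2,0,0,0],[-1,1.2,0,0,0],[-1,1.0,0,0,0],[-1,0.4,0,0,0]]]'
python3 -m handwheel '[[[-1,0.4,0,0,0],[-1,0.3,0,0,0],[-1,0.3,0,0,0],[-1,0,0,0,0]]]'
python3 - <<'E'
from h import *
s=snap('wrist','w3.png')
E
```

```text
clock: 3.3
tcp_pos: [0.5259, -0.1202, 0.0583]
tool_rot: [179.9, 0.1, 81.0]
ft_force: [3.1, -3.6, 5.2]
gripper_width: 0.296
grip_force: 43.2
clock: 3.63
tcp_pos: [0.5274, -0.1108, 0.0583]
tool_rot: [179.9, 0.0, 81.0]
ft_force: [2.5, -0.5, 5.4]
gripper_width: 0.295
grip_force: 43.2
```

View pics/w3.png

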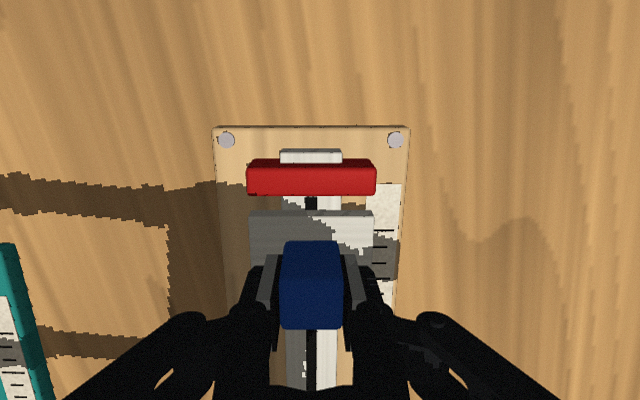

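The shoe edge (row 212) is still about 8 mm short of the red stop (row 195), so I creep to contact.

```bash
python3 -m handwheel '[[[-1,0.3,0,0,0],[-1,0.3,0,0,0],[-1,0.1,0,0,0],[-1,0,0,0,0]]]'
python3 -m handwheel '[[[-1,0.1,0,0,0],[-1,0.1,0,0,0],[-1,0,0,0,0]]]'
```

```text
clock: 4.02
tcp_pos: [0.5283, -0.1044, 0.0583]
tool_rot: [179.9, 0.1, 81.0]
ft_force: [3.3, -3.3, 5.0]
gripper_width: 0.296
grip_force: 43.2
clock: 4.27
tcp_pos: [0.5284, -0.1043, 0.0583]
tool_rot: [179.9, 0.3, 80.9]
ft_force: [1.4, -9.8, 4.7]
gripper_width: 0.296
grip_force: 43.1
```

Motion stalled with the force at 10 N, so the shoe is on the stop. I release and rise.

```bash
python3 -m handwheel '[[[1,0,0,0,0],[1,0,0,0,0],[1,0,0,0,0],[1,0,0,0,0],[1,0,0,0,0]]]'
python3 -m handwheel '[[[1,0,0,0,0],[1,0,0,0,0],[1,0,0,-1,0],[1,0,0,-2,0],[1,0,0,-3,0]]]'
python3 -m handwheel '[[[1,0,0,-3,0],[1,0,0,-3,0],[1,0,0,-2,0],[1,0,0,0,0],[1,0,0,0,0]]]'
python3 - <<'E'
from h import *
s=snap('wrist','w4.png')
print([(r['score'],at(snap('side'),r['pixel'],.072)) for r in env.place_of('yellow_grip','side')[:1]])
E
```

```text
clock: 4.68
tcp_pos: [0.5275, -0.1015, 0.0567]
tool_rot: [-179.9, -0.0, 81.0]
ft_force: [-0.3, 0.0, 0.7]
gripper_width: 0.976
grip_force: 0.0
clock: 5.1
tcp_pos: [0.5263, -0.1015, 0.1155]
tool_rot: [-179.7, -0.0, 81.0]
ft_force: [0.1, 0.0, -0.8]
gripper_width: 0.998
grip_force: 0.0
clock: 5.52
tcp_pos: [0.5287, -0.1021, 0.1998]
tool_rot: [179.8, 0.0, 81.0]
ft_force: [0.1, -0.4, -0.0]
gripper_width: 1.001
grip_force: 0.0
[(0.85, array([0.50058113, 0.13344992, 0.072     ]))]
```

View pics/w4.png

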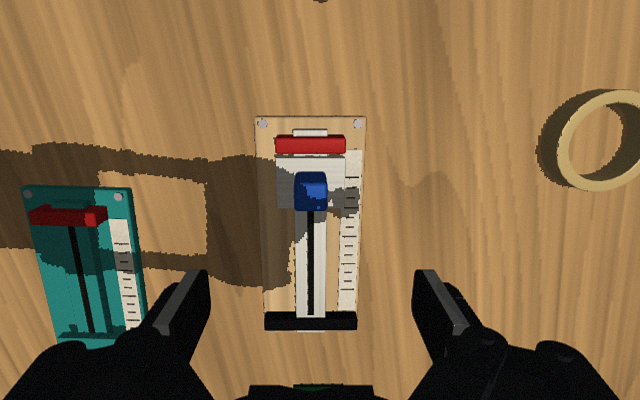

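The shoe (top edge at row 155) is against the red stop (rows 136–154), and the gripper is clear. The yellow grip hasn't moved.

```bash
python3 -c "
from workcell import env
print(env.sign_off())"
```

```text
the job is handed in; nothing more can be done
None
```

I slid the blue grip to the red end stop and let go, left the yellow grip as set, and handed the job in at about 5.6 s; no verdict was returned.

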